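# Gauge the joint spacers and sort them

### The job

Two joint spacers stand on the turntable. One at a time, try the foot of each in the aluminium slot gauge, pushing straight down by feel: if it slides right down the slot put that spacer in the square tray, if it jams at the mouth put it in the round tub, and do so before you pick up the other. Leave the third spacer on its wooden offcut and everything else where it is.

Things in the scene. Friction and masses are not known exactly. Their poses are not given: they have to be found in the camera images.
- spacer_1: grey plastic joint spacer standing upright, 72 mm tall, 30 to 65 g: a block 34 mm wide (y), 34 mm tall and 24 mm thick (x), about 6 mm thicker if swollen; centred on it a thumb tab 12 mm thick (x), 34 mm wide (y), 38 mm tall, alike on all. Any or none of those on the turntable may be swollen. Origin: centre of the foot; z up
- spacer_2: a joint spacer like spacer_1, same description and axes
- spacer_3: a joint spacer like spacer_1, same description and axes. Two of the three stand on the turntable and one, which is to be left, on the offcut; which is which changes
- spacer_1_mid (a point): point on that spacer's middle line, 34 mm above its foot, where block and tab meet
- spacer_2_mid (a point): point on that spacer's middle line, 34 mm above its foot, where block and tab meet
- spacer_3_mid (a point): point on that spacer's middle line, 34 mm above its foot, where block and tab meet
- gauge: aluminium slot gauge screwed to the turntable: base 74 x 50 x 8 mm, two jaws (to 27 mm either side of x = 0) leaving a slot along y, 27 mm wide, 50 mm long, open at the ends and top; its mouth is bevelled steeply over the top 9 mm to 36 mm wide. Origin: centre of its underside, x across the slot, z up; slot floor 8 mm, jaw tops 38 mm above it
- gauge_mouth (a point): centre of the slot's mouth, level with the jaw tops. A true spacer, its x along the gauge's x, goes down to the slot floor 30 mm lower (tried once its foot is 20 mm or more below this point; off-centre it can catch on one bevel); a swollen one sticks on the bevels with its foot 2 to 8 mm below this point (tried once pressed there with a few newtons for a moment)
- turntable: round white melamine turntable, 330 mm across, on a bearing ring that is locked and does not turn; origin: centre of its underside, its top 30 mm higher
- tray: square open black plastic tray for spacers that pass, fixed, 140 x 140 mm outside, 35 mm tall, walls and floor 4 mm; origin: centre of its underside
- tub: round open black plastic tub for spacers that fail, fixed, 150 mm across at the rim and 136 mm at the foot, 38 mm tall, wall 4 mm, floor 5 mm; origin: centre of its underside
- offcut: fixed square plywood offcut 70 x 70 x 30 mm on the far side of the turntable, carrying the spacer that is to be left; origin: centre of its underside
- clip_tub: clear plastic tub of levelling clips on the turntable, 70 x 70 x 45 mm, to be left; origin: centre of its underside
- wedges: stack of red tile wedges on the turntable, about 75 x 26 x 26 mm, to be left; origin: centre of its underside
- rake: steel grout rake with a yellow grip lying on the shelf, 220 mm long along x, 30 mm tall, to be left; origin: underside, near its middle
- pliers: grey plastic levelling pliers lying on the shelf, about 190 mm long along x and 90 mm wide, 24 mm tall, to be left; origin: underside, near its middle
- tape: tape measure standing on the shelf, 65 x 35 x 60 mm, to be left; origin: centre of its underside
Things that resemble listed ones, but are neither listed nor needed, are in the scene too. What is shaped like the spacer_3 but blue or orange is not meant.

How it is judged:
By the outcome, as a careful person would: the job done as asked, in the order asked, and still so for the second after the job is handed in, with the robot touching nothing.
It also fails if it takes over 64 s, if anything falls off the work surface, if the arm or the gripper's body presses on something with over 40 N, if the wrist force passes 120 N, or if a joint passes its speed limit or range.

### The arm

A 7-joint arm with a two-finger parallel gripper is mounted at the origin on the work surface. World frame = base frame: x ahead of the robot, y to its left, z up, the work surface at z = 0. Lengths are in m, angles in rad, forces in N, time in s.
With the tool pointing down it reaches from about 0.425 to 0.925 m from the base axis. Payload 6.8 kg.
Tool frame: the origin (TCP) lies at the very end of the fingers, on their centre line; the grasp point (between the pads) lies 19 mm behind it; z points along the fingers, y is the direction in which the jaws open and shut (so a half turn about z gives the same grasp; the last joint's range is limited). The gripper opens to 88 mm and grips with 3 to 60 N. Pads are 20 mm wide; open, the fingers measure 115 mm over their backs; the gripper's body (75 mm by 178 mm) begins 61 mm behind the grasp point.
Start: joints at [-1.268, 0.477, 0.022, 1.555, -0.011, 1.109, -0.083], TCP at [0.27, 0.619, 0.223] pointing down, gripper open.
Joint ranges: [-2.96, 2.96], [-0.34, 2.1], [-1.41, 1.46], [0.24, 2.44], [-1.37, 4.51], [0.17, 1.92], [-2.96, 2.96]. Speed limits (rad/s): [2.39, 2.39, 3.14, 3.14, 3.14, 3.14, 3.14].

### API

Orientations are given as a 3x3 rotation matrix whose columns are the frame's x, y, z axes.
In Python, from plant import r, optics gives the robot as it stands. The module is installed in compiled form; this text tells all that it offers.
- The arm moves only by the tool play_rows, never from a script. Its argument "series" is text: rows parted by semicolons, each of 6 numbers parted by spaces: the shift along the tool's x, y, z in cm, then the turn, a rotation vector about the tool's x, y, z in rad. A call has 1 to 5 rows; each row is the pose to reach, as a shift and turn from the pose commanded when the call began, along the tool's axes at that moment; what a row does not reach only later rows make up. A row lasts 1/8 s, in which the tool goes at most 62.5 mm and 10.7 degrees, less where a joint would pass 70% of its speed; a pose out of reach is approached as far as the arm can. A call with a gripper value outside its range is refused whole. "jaw" is the closure in counts, from 0 (fully open) to 255 (shut), set as the call begins (left out, the last holds). The fingers move at their own pace and stop on an object; "newtons" is the grip in N (left out, the last holds). Time passes only in rows, so rows that repeat a pose let the fingers close. It gives the time, the measured TCP pose, the force and the opening at its end, in the units of the state.
- r.observe(): the state, without advancing time (a new reading comes with each control period).
- optics.get_image(name): name is "side" or "top" or "wrist"; returns (picture, depth): 480x640x3 uint8, blue, green, red; 480x640 float32, m along the optical axis (not along the pixel's ray), 0 where there is no reading.
- optics.get_calibration(name): a dict with "fovy" (degrees; the focal length in pixels is half the picture's height over the tangent of half this angle, whatever the lens; pixels are square), "cx", "cy" (the principal point, pixels), "extrinsics" (4x4, takes a point from world to camera coordinates). Camera axes: x right, y up, looking along -z (the intrinsics and any distortion apply to the point x, -y, -z); pixel columns grow to the right and rows downward; lengths in m; the calibration is good to about 2 mm. The wrist camera is an equidistant fisheye: a pixel r from the principal point sees the ray r / f radians off the axis. A picture is of the moment at which its call begins: read the wrist's pose just before it. get_calibration takes no time and is no camera call; for the wrist camera it gives the pose at the moment of the call.
- r.close_job(): hands the job in, once; it reports no verdict.
The state is a dict: "time": time; "q": joint angles; "joint_velocities": joint speeds; "joint_torque": joint torques, N m; "ee_pos": TCP position; "ee_rot": TCP orientation; "ft_force": force on the tool from outside, world axes, zero at the start; "moment": the same for the moment, N m; "gripper_width": opening from 0.0 (shut) to 1.0 (fully open).
Only numpy, scipy, OpenCV 4.12 (cv2) and the standard library are available. Lean on these libraries where they do the work, as an engineer would, in place of code of your own. Each camera call takes 0.05 s, during which the arm holds its last target.

## Working session

There is one attempt and no reset: what is moved stays moved. The work goes in short steps, Python scripts to look and compute and a tool call to move; the robot and the scene stay as the last step left them, time stands still between calls to the robot, and variables do not carry over. Pictures are saved under pics/ and viewed, and the job is handed in when it is done.

Besides the shell and the picture viewer there is one more tool, called after "Emit:" as name(argument=value, ...) on one line, values as JSON. play_rows: Moves the arm, as the interface text tells. Its arguments: {"type":"object","properties":{"series":{"type":"string"},"jaw":{"type":"number"},"newtons":{"type":"number"}},"required":["series"]}

```bash
mkdir -p pics
cat > h.py <<'E'
import numpy as np, cv2
from plant import r, optics
def K(name):
    c=optics.get_calibration(name); f=240/np.tan(np.radians(c["fovy"])/2); return f,c["cx"],c["cy"],np.array(c["extrinsics"])
def ray(name,u,v,cal=None):
    f,cx,cy,E=cal if cal else K(name)
    a=(u-cx);b=(v-cy)
    if name=="wrist":
        rr=np.hypot(a,b); th=rr/f; s=np.sin(th)/max(rr,1e-9); d=np.array([a*s,-b*s,-np.cos(th)])
    else: d=np.array([a/f,-b/f,-1.])
    R=E[:3,:3]; return -R.T@E[:3,3], R.T@d
def onz(name,u,v,z,cal=None):
    o,d=ray(name,u,v,cal); return o+d*(z-o[2])/d[2]
def proj(name,p,cal=None):
    f,cx,cy,E=cal if cal else K(name)
    c=E[:3,:3]@np.array(p)+E[:3,3]; x,y,z=c[0],-c[1],-c[2]
    if name=="wrist":
        t=np.hypot(x,y); th=np.arctan2(t,z); return cx+f*th*x/t, cy+f*th*y/t
    return cx+f*x/z, cy+f*y/z
def pt(name,u,v,depth,cal=None):
    f,cx,cy,E=cal if cal else K(name); o,d=ray(name,u,v,cal)
    dc=E[:3,:3]@d; return o+d*depth/(-dc[2])
E
python3 - <<'E'
from h import *
s=r.observe(); print({k:np.round(v,3).tolist() for k,v in s.items()})
for n in ("side","top","wrist"):
    c=K(n); print(n,c[:3],np.round(c[3],3).tolist())
    im,d=optics.get_image(n); cv2.imwrite(f"pics/{n}0.png",im); np.savez(f"{n}0.npz",im=im,d=d,cal=np.array([c[0],c[1],c[2]]),E=c[3])
E
```

```text
{'time': 0.0, 'q': [-1.268, 0.478, 0.022, 1.556, -0.011, 1.109, -0.083], 'joint_velocities': [0.0, -0.001, 0.0, -0.0, 0.0, -0.001, 0.0], 'joint_torque': [0.0, -58.285, 1.535, -27.262, -0.054, 0.017, 0.0], 'ee_pos': [0.269, 0.618, 0.222], 'ee_rot': [[-0.917, 0.399, -0.001], [0.399, 0.917, -0.002], [-0.0, -0.002, -1.0]], 'ft_force': [-0.006, -0.275, 0.327], 'moment': [0.002, -0.018, 0.018], 'gripper_width': 1.0}
side (np.float64(552.7418822891891), 311.7461510270104, 240.1981026692324) [[-0.989, -0.15, -0.009, 0.547], [0.08, -0.572, 0.817, -0.105], [-0.128, 0.807, 0.577, -1.016], [0.0, 0.0, 0.0, 1.0]]
top (np.float64(584.9028534849424), 308.15981903812684, 238.42800118001713) [[0.019, -1.0, -0.0, -0.037], [0.998, 0.019, 0.06, -0.563], [-0.06, -0.001, 0.998, -1.324], [0.0, 0.0, 0.0, 1.0]]
wrist (np.float64(371.64829954431775), 316.70758010730395, 240.24045727728233) [[0.4, 0.917, -0.002, -0.674], [-0.889, 0.387, -0.243, 0.029], [-0.222, 0.098, 0.97, -0.391], [0.0, 0.0, 0.0, 1.0]]
```

View pics/top0.png

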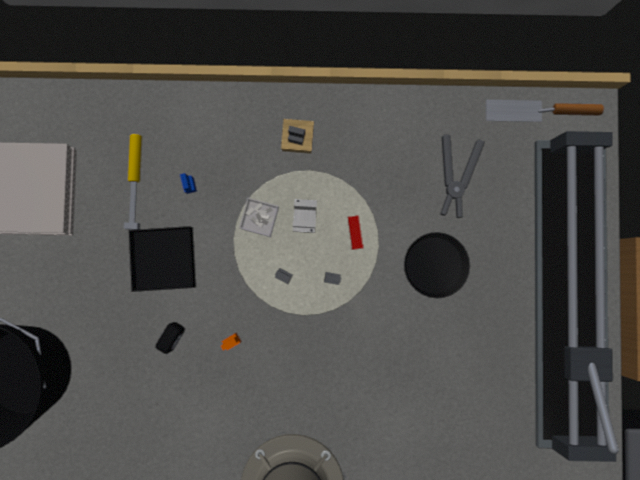

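View pics/side0.png

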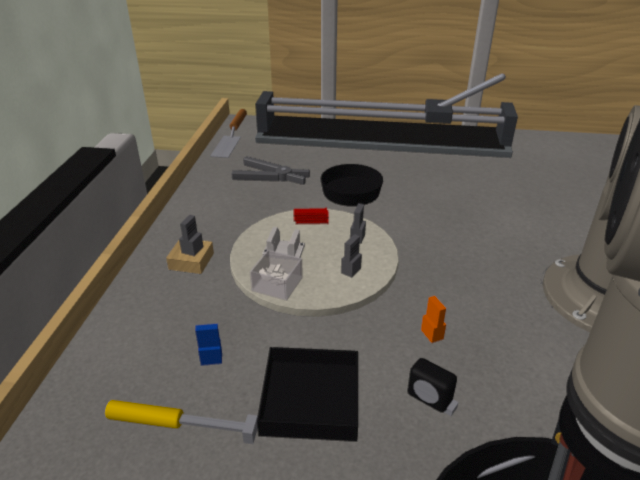

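View pics/wrist0.png

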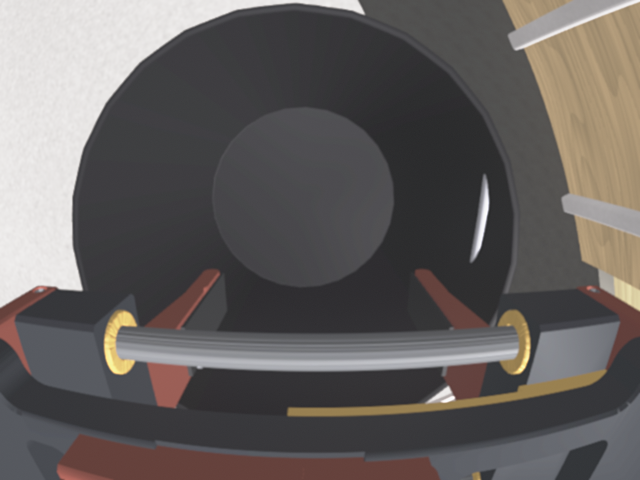

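The top view shows two grey spacers at (284,276) and (332,278) on the turntable, with the gauge at (305,215). The third spacer is on the offcut at (297,135), the tray at (162,258) and the tub at (437,265). Next I'll zoom in and measure.

Run:
```python
from h import *
t=np.load("top0.npz"); cal=(*t["cal"],t["E"]); im=t["im"]; d=t["d"]
c=im[155:325,225:390]; cv2.imwrite("pics/topc.png",cv2.resize(c,None,fx=4.5,fy=3.5*4.5/3.5*0+3.5,interpolation=cv2.INTER_CUBIC) if 0 else cv2.resize(c,None,fx=3.5,fy=3.5,interpolation=cv2.INTER_CUBIC))
s=np.load("side0.npz"); c=s["im"][185:325,160:410]; cv2.imwrite("pics/sidec.png",cv2.resize(c,None,fx=3.2,fy=3.2,interpolation=cv2.INTER_CUBIC))
for n,u,v in [("sA",284,276),("sB",332,278),("gauge floor",305,216),("third",297,135),("tray",162,258),("tub",437,265),("offcut",309,148),("table",306,260),("bucketrim",68,370),("bucket",20,350),("clip",260,218),("wedge",355,232),("tape",170,338),("floor",250,400)]:
    print(n,np.round(pt("top",u,v,d[v,u],cal),3))
w=np.load("wrist0.npz"); print("wrist depth",w["d"][200,300],w["d"][345,320],w["d"][8,300],w["d"][220,480])
cw=(*w["cal"],w["E"]); 
for u,v in [(300,200),(320,345),(300,8),(510,200),(80,200),(481,220)]: print(np.round(pt("wrist",u,v,w["d"][v,u],cw),3))
```

```text
sA [0.477 0.024 0.104]
sB [ 0.474 -0.078  0.106]
gauge floor [ 0.612 -0.018  0.043]
third [0.788 0.003 0.08 ]
tray [0.512 0.311 0.001]
tub [ 0.508 -0.325  0.004]
offcut [ 0.771 -0.024  0.024]
table [ 0.513 -0.022  0.03 ]
bucketrim [0.256 0.508 0.026]
bucket [0.295 0.63  0.001]
clip [0.605 0.082 0.056]
wedge [ 0.577 -0.13   0.057]
tape [0.336 0.273 0.061]
floor [0.193 0.1   0.003]
wrist depth 0.37982997 0.073350966 0.15198752 0.20713761
[0.249 0.609 0.007]
[0.244 0.631 0.319]
[0.141 0.666 0.211]
[0.268 0.728 0.211]
[0.175 0.517 0.209]
[0.282 0.719 0.183]
```

View pics/topc.png

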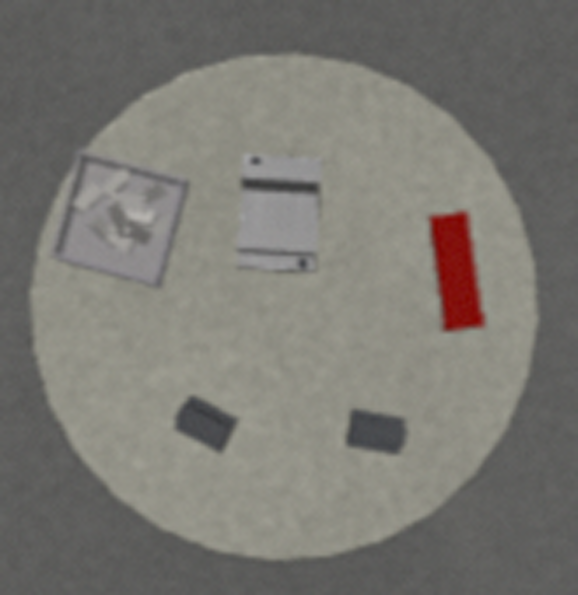

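View pics/sidec.png

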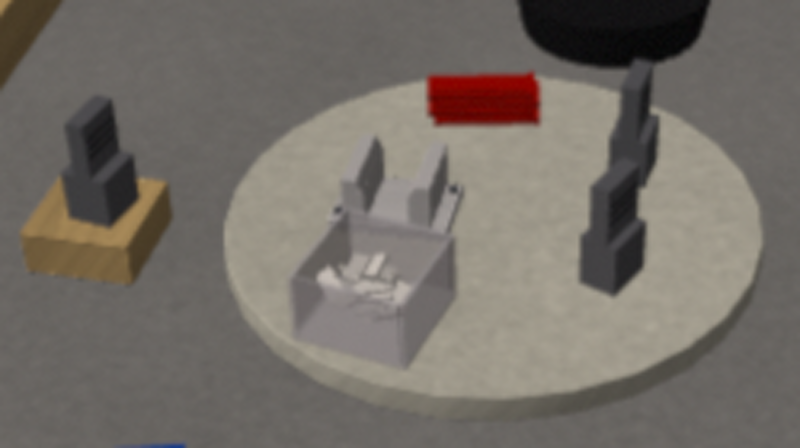

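Run:
```python
from h import *
t=np.load("top0.npz"); cal=(*t["cal"],t["E"]); im=t["im"].astype(int); d=t["d"]
def cloud(x0,x1,y0,y1,zmin=0.0):
    us,vs=np.meshgrid(np.arange(640),np.arange(480)); 
    P=[]
    for v in range(480):
        for u in range(640): pass
    return P
f,cx,cy,E=cal
us,vs=np.meshgrid(np.arange(640.),np.arange(480.))
C=np.stack([(us-cx)/f*d,-(vs-cy)/f*d,-d],-1); P=(C-E[:3,3])@E[:3,:3]
np.save("Ptop.npy",P)
def rect(m,name,z):
    pts=np.argwhere(m)[:,::-1]
    W=np.array([onz("top",u,v,z,cal)[:2] for u,v in pts]).astype(np.float32)
    (c,s,a)=cv2.minAreaRect(W*1000); print(name,len(W),"cen",W.mean(0).round(4),"rect",np.round(c,1),np.round(s,1),round(a,1))
g=im.mean(2); z=P[...,2]
box=lambda u0,u1,v0,v1:(us>=u0)&(us<=u1)&(vs>=v0)&(vs<=v1)
for n,b in [("A",box(268,300,262,290)),("B",box(318,346,266,290)),("third",box(283,312,120,150))]:
    rect(b&(z>(.09 if n!="third" else .085)),n+" tab",.102)
    rect(b&(g<95) if n!="third" else b&(z>.05),n+" dark",.064)
    print(np.round(np.sort(z[b&(z>.045)])[::8],3))
b=box(285,325,190,240)&(z>.05); rect(b,"gauge jaws",.068)
for lab in range(1,5):
    n,l=cv2.connectedComponents(b.astype(np.uint8))
    if lab<n and (l==lab).sum()>20: rect(l==lab,"jaw",.068)
rect(box(285,325,190,240)&(g>150),"gauge bright",.04)
rect(box(120,205,220,300)&(z>.02),"tray rim",.035)
rect(box(395,480,225,305)&(z>.022),"tub rim",.038)
print(np.round(z[196:236:1,305],3)); print(g[196:236,305].round())
```

```text
A tab 96 cen [0.4775 0.0271] rect [477.   36.7] [52.6 22.3] 67.2
A dark 153 cen [0.4773 0.027 ] rect [477.4  27.4] [33.5 21.6] 64.6
[0.058 0.061 0.062 0.063 0.063 0.064 0.064 0.065 0.066 0.067 0.085 0.097
 0.099 0.1   0.101 0.101 0.102 0.102 0.103 0.104 0.104 0.106 0.108]
B tab 93 cen [ 0.4741 -0.0806] rect [475.2 -73.4] [49.2 11.9] 81.6
B dark 153 cen [ 0.4744 -0.0796] rect [474.3 -80.4] [34.4 22.1] 81.6
[0.048 0.06  0.062 0.062 0.063 0.064 0.064 0.065 0.066 0.066 0.068 0.096
 0.098 0.099 0.1   0.101 0.102 0.103 0.103 0.104 0.105 0.106 0.108]
third tab 120 cen [0.7924 0.0041] rect [789.1   2.5] [26.4 39.1] 1.1
third dark 239 cen [0.7939 0.0052] rect [796.5   5.4] [38.1 39.5] 78.8
[0.045 0.048 0.053 0.059 0.061 0.062 0.062 0.063 0.064 0.065 0.066 0.067
 0.068 0.07  0.073 0.08  0.083 0.088 0.094 0.097 0.098 0.099 0.101 0.101
 0.102 0.102 0.103 0.104 0.104 0.105 0.106 0.11 ]
gauge jaws 314 cen [ 0.6134 -0.0173] rect [604.  -21.8] [87.6 69. ] 22.7
jaw 160 cen [ 0.6331 -0.0178] rect [633.  -17.7] [15.6 48.7] 1.0
gauge bright 94 cen [ 0.6146 -0.0054] rect [615.2 -15.1] [43.7 69.5] 87.8
tray rim 741 cen [0.5205 0.3159] rect [508.7 300.6] [173.7 189.8] 1.1
tub rim 664 cen [ 0.5095 -0.3294] rect [ 499.4 -318.8] [156.6 194.2] 76.1
[0.029 0.028 0.028 0.033 0.041 0.038 0.072 0.069 0.069 0.073 0.067 0.07
 0.061 0.046 0.039 0.041 0.037 0.037 0.034 0.039 0.043 0.034 0.033 0.039
 0.038 0.062 0.062 0.073 0.067 0.065 0.066 0.047 0.042 0.035 0.041 0.038
 0.033 0.036 0.035 0.029]
[139. 136. 138. 140. 146. 147. 148. 149. 151. 142. 110.  72.  61.  91.
 140. 147. 147. 145. 145. 146. 145. 145. 147. 146. 144. 148. 148. 150.
 151. 146. 122. 101. 137. 148. 153. 149. 113. 131. 141. 141.]
```

```bash
cat >> h.py <<'E'
from scipy.spatial.transform import Rotation as Ro
def Rdown(az):  # tool y azimuth in deg
    a=np.radians(az); y=np.array([np.cos(a),np.sin(a),0]); z=np.array([0,0,-1.]); return np.column_stack([np.cross(y,z),y,z])
def plan(p,az):
    s=r.observe(); R=np.array(s["ee_rot"]); p0=np.array(s["ee_pos"])
    Rt=Rdown(az)
    print("t",round(s["time"],2),"at",p0.round(4),"yaz",round(np.degrees(np.arctan2(R[1,1],R[0,1])),1),"shift cm",(R.T@(np.array(p)-p0)*100).round(2),"rot",Ro.from_matrix(R.T@Rt).as_rotvec().round(3),"w",round(s["gripper_width"],3),"F",np.round(s["ft_force"],2))
E
python3 - <<'E'
from h import *
c=K("wrist"); print("cam",(-c[3][:3,:3].T@c[3][:3,3]).round(3), "axis",(-c[3][2,:3]).round(3))
plan([.269,.618,.30],66.5); plan([.477,.027,.22],-25.4)
E
```

```text
cam [0.208 0.646 0.385] axis [ 0.222 -0.098 -0.97 ]
t 0.15 at [0.2694 0.6184 0.2219] yaz 66.5 shift cm [ 0.02 -0.06 -7.81] rot [-0.001  0.    -0.001] w 1.006 F [-0.31  0.42 -0.69]
t 0.15 at [0.2694 0.6184 0.2219] yaz 66.5 shift cm [-42.65 -45.93   0.26] rot [-1.000e-03  1.000e-03  1.603e+00] w 1.006 F [-0.31  0.42 -0.69]
```

Emit:
play_rows(series="0 0 -5 0 0 0; -8 -8.6 -6 0 0 0.18; -12 -13 -6 0 0 0.36; -16 -17.2 -6 0 0 0.54; -20 -21.5 -6 0 0 0.72", jaw=0, newtons=20)

```text
time: 0.78
ee_pos: [0.3529, 0.3812, 0.2823]
ee_rot: [[-0.421, 0.907, 0.0], [0.907, 0.421, 0.0], [0.0, 0.0, -1.0]]
ft_force: [1.0, -0.7, 0.3]
gripper_width: 1.0
```

Run:
```python
from h import *
plan([.477,.027,.22],-25.4)
```

```text
t 0.78 at [0.3529 0.3812 0.2823] yaz 24.9 shift cm [-37.36  -3.63   6.22] rot [ 0.    -0.     0.877] w 1.0 F [ 0.99 -0.71  0.29]
```

Emit:
play_rows(series="-6 0 1 0 0 0.18; -12 0 2 0 0 0.36; -18 0 4 0 0 0.54; -24 -2 6 0 0 0.72; -33 -3 6 0 0 0.88")

```text
time: 1.4
ee_pos: [0.4543, 0.1006, 0.2215]
ee_rot: [[0.43, 0.903, -0.002], [0.903, -0.43, -0.001], [-0.002, -0.002, -1.0]]
ft_force: [1.1, 0.5, 1.3]
gripper_width: 1.002
```

Emit:
play_rows(series="0 0 0 0 0 0; 0 0 0 0 0 0; 0 0 0 0 0 0")

```text
time: 1.78
ee_pos: [0.4553, 0.1043, 0.2227]
ee_rot: [[0.423, 0.906, -0.0], [0.906, -0.423, 0.0], [0.0, -0.0, -1.0]]
ft_force: [-0.2, -0.4, -1.1]
gripper_width: 1.0
```

Run:
```python
from h import *
plan([.477,.027,.22],-25.4)
c=K("wrist"); im,d=optics.get_image("wrist"); cv2.imwrite("pics/w1.png",im); np.savez("w1.npz",im=im,d=d,cal=np.array(c[:3]),E=c[3])
for n,p in [("A",[.4773,.0272,.102]),("B",[.4743,-.08,.102]),("gauge",[.611,-.0175,.068])]: print(n,proj("wrist",p,c))
```

```text
t 1.77 at [0.4553 0.1043 0.2227] yaz -25.0 shift cm [-6.09  5.23  0.27] rot [-0.    -0.     0.007] w 1.0 F [-0.25 -0.4  -1.09]
A (np.float64(380.3229062609994), np.float64(304.55985736098404))
B (np.float64(415.9708252337804), np.float64(394.68826904605305))
gauge (np.float64(510.7876908418003), np.float64(270.59758686130425))
```

View pics/w1.png

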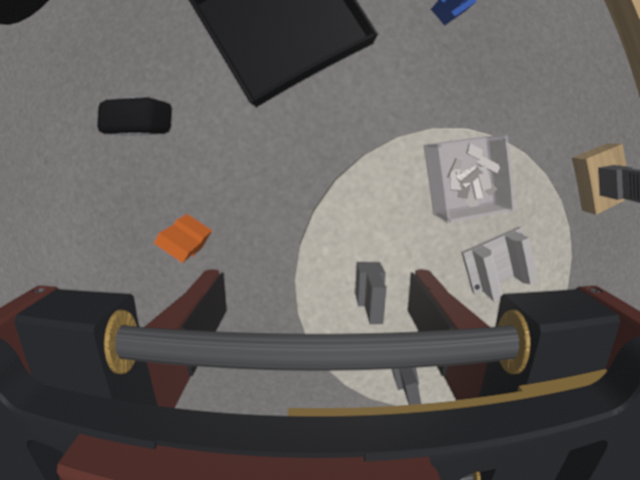

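The wrist view has spacer A at (371,290), its tab top near (377,308), within 2 mm of the prediction. B is at (408,380) behind the bar, the third spacer on the offcut at (620,183), and the decoys are orange (183,238) and blue (455,8). The gauge is at (497,262). Candidates in the top view:
- A (284,276) and B (332,278): grey and on the turntable, so these are the two to test.
- Third (297,135): on the offcut, so leave it.
- Blue (188,183) and orange (231,341): wrong colour.

Next is a close crop.

Run:
```python
from h import *
t=np.load("w1.npz"); c=t["im"][220:340,340:550]; cv2.imwrite("pics/w1c.png",cv2.resize(c,None,fx=3.8,fy=3.8,interpolation=cv2.INTER_CUBIC))
```

```text
(no output)
```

View pics/w1c.png

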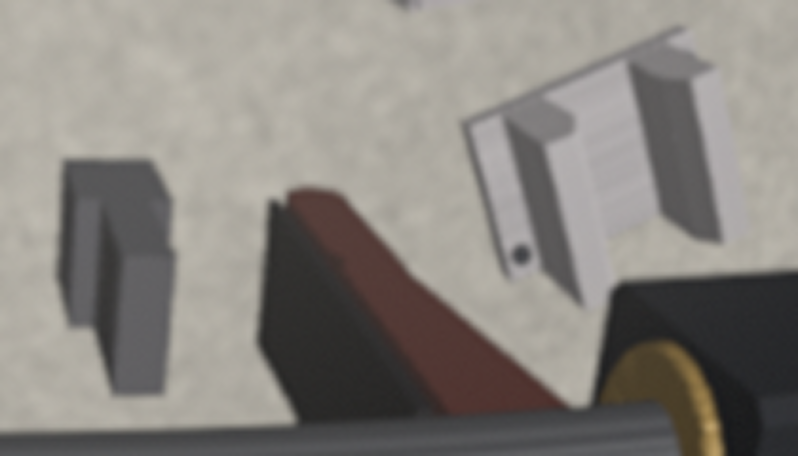

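Run:
```python
from h import *
t=np.load("w1.npz"); cal=(*t["cal"],t["E"])
q=[np.array(onz("wrist",340+a/3.8,220+b/3.8,.102,cal)) for a,b in [(122,252),(174,252),(163,393),(110,393)]]
for i in range(4): e=q[(i+1)%4]-q[i]; print(q[i].round(4),round(np.linalg.norm(e)*1000,1),round(np.degrees(np.arctan2(e[1],e[0])),1))
print("A",np.mean(q,0).round(4))
g=[np.array(onz("wrist",340+a/3.8,220+b/3.8,.038,cal)) for a,b in [(508,280),(465,122),(685,28)]]
for i in range(2): e=g[i+1]-g[i]; print(g[i].round(4),round(np.linalg.norm(e)*1000,1),round(np.degrees(np.arctan2(e[1],e[0])),1))
print("gauge",((g[0]+g[2])/2).round(4))
```

```text
[0.4772 0.0456 0.102 ] 11.5 -25.9
[0.4876 0.0406 0.102 ] 34.4 -115.5
[0.4728 0.0095 0.102 ] 12.2 153.5
[0.4619 0.015  0.102 ] 34.3 63.4
A [0.4749 0.0277 0.102 ]
[ 0.5737 -0.0393  0.038 ] 50.6 87.5
[0.5759 0.0112 0.038 ] 72.4 -3.4
gauge [ 0.6109 -0.0162  0.038 ]
```

Run:
```python
from h import *
plan([.475,.0277,.13],-25.8);plan([.475,.0277,.07],-25.8)
```

```text
t 1.82 at [0.4554 0.1042 0.2227] yaz -25.0 shift cm [-6.1   5.01  9.27] rot [-0.    -0.     0.014] w 1.0 F [-0.31  0.35  0.39]
t 1.82 at [0.4554 0.1042 0.2227] yaz -25.0 shift cm [-6.1   5.02 15.27] rot [-0.    -0.     0.014] w 1.0 F [-0.31  0.35  0.39]
```

Emit:
play_rows(series="-6.1 5 4 0 0 0.014; -6.1 5 4 0 0 0.014; -6.1 5 9.3 0 0 0.014; -6.1 5 9.3 0 0 0.014; -6.1 5 9.3 0 0 0.014")

```text
time: 2.45
ee_pos: [0.4755, 0.0269, 0.1308]
ee_rot: [[0.437, 0.899, 0.001], [0.899, -0.437, 0.0], [0.0, 0.0, -1.0]]
ft_force: [-0.3, 1.0, 1.2]
gripper_width: 0.995
```

Run:
```python
from h import *
plan([.475,.0277,.07],-25.8)
c=K("wrist"); im,d=optics.get_image("wrist"); cv2.imwrite("pics/w2.png",im)
```

```text
t 2.45 at [0.4755 0.0269 0.1308] yaz -25.9 shift cm [ 0.04 -0.08  6.08] rot [ 0.    -0.    -0.002] w 0.995 F [-0.31  0.99  1.24]
```

View pics/w2.png

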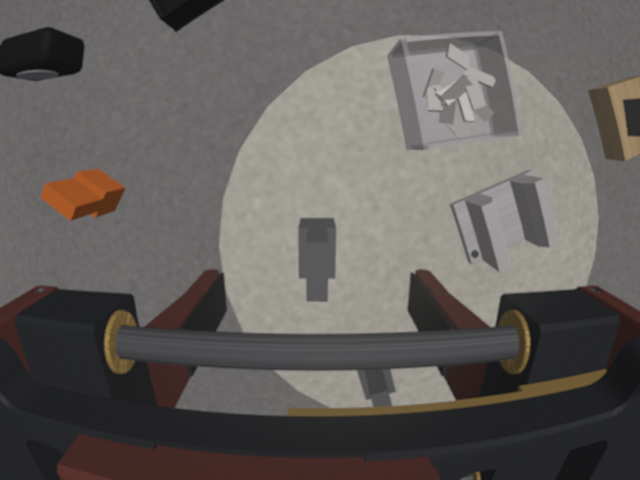

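Spacer A is centred between the fingers at (317,258) and square to them, so I'll descend and grip.

Emit:
play_rows(series="0 0 3 0 0 0; 0 0 6 0 0 0; 0 0 6.1 0 0 0; 0 0 6.1 0 0 0")

```text
time: 3.0
ee_pos: [0.4761, 0.0265, 0.0703]
ee_rot: [[0.438, 0.899, 0.002], [0.899, -0.438, 0.001], [0.002, 0.002, -1.0]]
ft_force: [0.7, 0.6, 0.1]
gripper_width: 0.998
```

Emit:
play_rows(series="0 0 0 0 0 0; 0 0 0 0 0 0; 0 0 0 0 0 0; 0 0 0 0 0 0; 0 0 0 0 0 0", jaw=255, newtons=35)

```text
time: 3.62
ee_pos: [0.4749, 0.0261, 0.0687]
ee_rot: [[0.439, 0.899, -0.0], [0.899, -0.439, -0.0], [-0.0, -0.0, -1.0]]
ft_force: [-0.1, 0.2, -1.2]
gripper_width: 0.473
```

Emit:
play_rows(series="0 0 0 0 0 0; 0 0 0 0 0 0; 0 0 0 0 0 0")

```text
time: 4.0
ee_pos: [0.4749, 0.0261, 0.0687]
ee_rot: [[0.439, 0.899, -0.0], [0.899, -0.439, -0.0], [-0.0, -0.0, -1.0]]
ft_force: [-0.3, 0.3, -1.0]
gripper_width: 0.138
```

Run:
```python
from h import *
plan([.611,-.016,.14],-3)
```

```text
t 4.0 at [0.4749 0.0261 0.0687] yaz -26.0 shift cm [ 2.18 14.08 -7.13] rot [-0.     0.    -0.402] w 0.138 F [-0.28  0.25 -0.96]
```

Emit:
play_rows(series="0 0 -4 0 0 0; 0 0 -7 0 0 -0.1; 0.7 5 -7.1 0 0 -0.25; 1.5 10 -7.1 0 0 -0.4; 2.2 14 -7.1 0 0 -0.4")

```text
time: 4.62
ee_pos: [0.612, -0.0162, 0.1398]
ee_rot: [[0.053, 0.999, 0.001], [0.999, -0.053, 0.0], [0.0, 0.001, -1.0]]
ft_force: [-0.2, 0.1, -0.5]
gripper_width: 0.133
```

Emit:
play_rows(series="0 0 0 0 0 0; 0 0 0 0 0 0; 0 0 0 0 0 0")

```text
time: 5.0
ee_pos: [0.6092, -0.0149, 0.1396]
ee_rot: [[0.053, 0.999, -0.001], [0.999, -0.053, 0.0], [0.0, -0.001, -1.0]]
ft_force: [-0.3, -0.2, 0.4]
gripper_width: 0.135
```

Run:
```python
from h import *
plan([.611,-.016,.14],-3)
c=K("wrist"); im,d=optics.get_image("wrist"); cv2.imwrite("pics/w3.png",im); np.savez("w3.npz",im=im,d=d,cal=np.array(c[:3]),E=c[3])
cr=im[130:330,230:430]; cv2.imwrite("pics/w3c.png",cv2.resize(cr,None,fx=3,fy=3,interpolation=cv2.INTER_CUBIC))
```

```text
t 5.0 at [ 0.6092 -0.0149  0.1396] yaz -3.1 shift cm [-0.1   0.19 -0.04] rot [-0.001 -0.    -0.001] w 0.135 F [-0.31 -0.2   0.42]
```

View pics/w3.png

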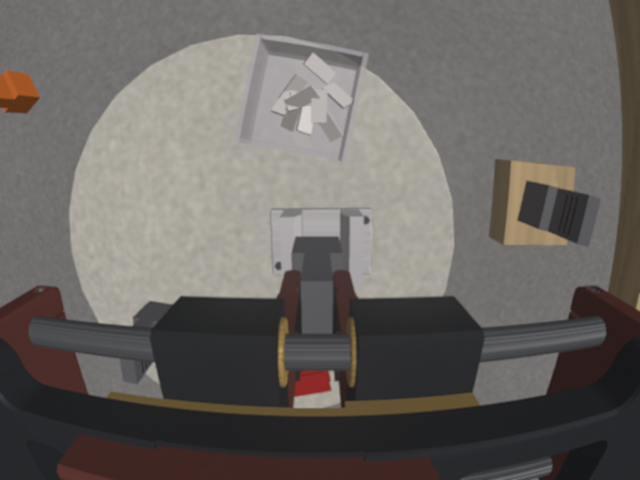

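View pics/w3c.png

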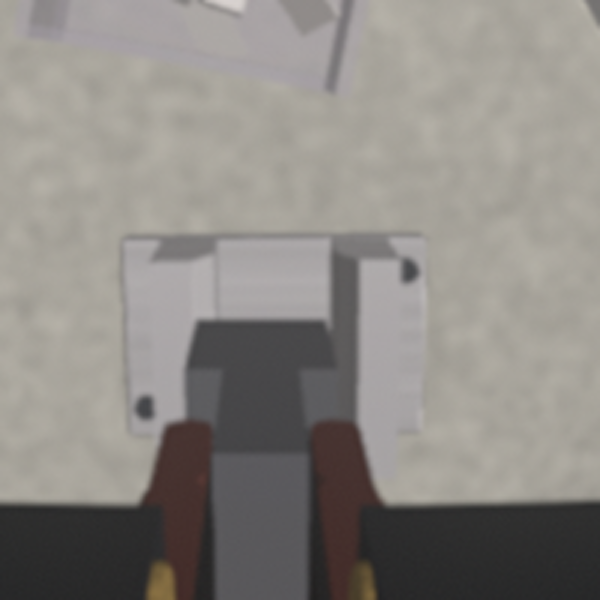

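Run:
```python
from h import *
t=np.load("w3.npz"); cal=(*t["cal"],t["E"])
f=lambda a,b,z: np.array(onz("wrist",230+a/3,130+b/3,z,cal))
def seg(n,a,b,z):
    p,q=f(*a,z),f(*b,z); e=q-p; print(n,p.round(4),q.round(4),"mid",((p+q)/2).round(4),"len",round(np.linalg.norm(e)*1000,1),"ang",round(np.degrees(np.arctan2(e[1],e[0])),1))
seg("base+y",(123,237),(424,234),.038); seg("base-y",(128,435),(424,431),.038)
seg("slot floor",(217,237),(331,237),.038)
seg("left jaw top/outer",(123,237),(128,435),.038)
seg("foot edge",(195,321),(328,321),.101)
seg("block top edge",(187,369),(337,369),.135)
```

```text
base+y [0.5765 0.0105 0.038 ] [0.6492 0.0074 0.038 ] mid [0.6128 0.009  0.038 ] len 72.8 ang -2.5
base-y [ 0.5735 -0.0399  0.038 ] [ 0.6483 -0.0429  0.038 ] mid [ 0.6109 -0.0414  0.038 ] len 74.9 ang -2.3
slot floor [0.5992 0.0092 0.038 ] [0.6266 0.0077 0.038 ] mid [0.6129 0.0085 0.038 ] len 27.4 ang -3.0
left jaw top/outer [0.5765 0.0105 0.038 ] [ 0.5735 -0.0399  0.038 ] mid [ 0.575  -0.0147  0.038 ] len 50.5 ang -93.4
foot edge [0.5972 0.0036 0.101 ] [0.6219 0.0023 0.101 ] mid [0.6096 0.003  0.101 ] len 24.8 ang -3.1
block top edge [0.5979 0.004  0.135 ] [0.6214 0.0028 0.135 ] mid [0.6096 0.0034 0.135 ] len 23.5 ang -3.1
```

Emit:
play_rows(series="-0.2 0.3 0 0 0 0; -0.2 0.3 1.5 0 0 0; -0.2 0.3 2.6 0 0 0; -0.2 0.3 2.6 0 0 0; -0.2 0.3 2.6 0 0 0")

```text
time: 5.68
ee_pos: [0.6132, -0.0177, 0.1136]
ee_rot: [[0.054, 0.999, -0.0], [0.999, -0.054, -0.0], [-0.0, -0.0, -1.0]]
ft_force: [-0.0, -0.4, -0.2]
gripper_width: 0.136
```

```bash
cat > look.py <<'E'
from h import *
import sys
n=sys.argv[1]
plan([.6126,-.0162,.0767],-2.7)
c=K("wrist"); im,d=optics.get_image("wrist"); np.savez(n+".npz",im=im,d=d,cal=np.array(c[:3]),E=c[3])
cr=im[130:330,230:430]; cv2.imwrite(f"pics/{n}c.png",cv2.resize(cr,None,fx=3,fy=3,interpolation=cv2.INTER_CUBIC))
E
python3 look.py w4
```

```text
t 5.67 at [ 0.6132 -0.0177  0.1136] yaz -3.1 shift cm [ 0.15 -0.07  3.69] rot [-0.     0.    -0.007] w 0.136 F [-0.02 -0.45 -0.19]
```

View pics/w4c.png

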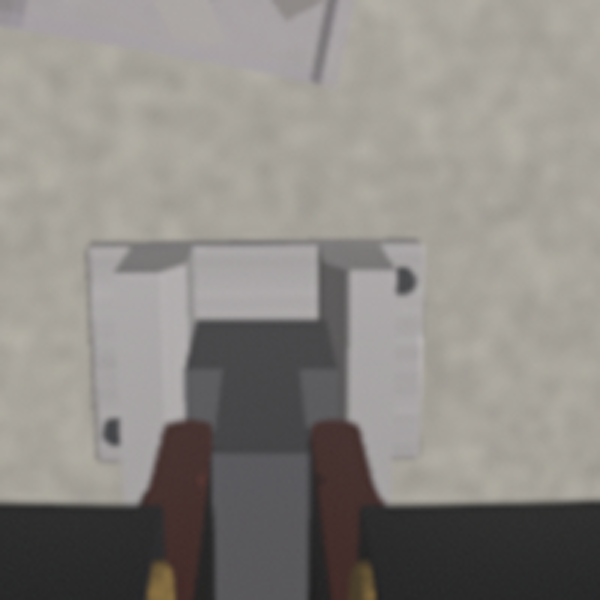

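```bash
cat > seg.py <<'E'
from h import *
def segs(n,L):
    t=np.load(n+".npz"); cal=(*t["cal"],t["E"])
    f=lambda a,b,z: np.array(onz("wrist",230+a/3,130+b/3,z,cal))
    for (k,a,b,z) in L:
        p,q=f(*a,z),f(*b,z); e=q-p; print(k,p.round(4),q.round(4),"mid",((p+q)/2).round(4),"len",round(np.linalg.norm(e)*1000,1),"ang",round(np.degrees(np.arctan2(e[1],e[0])),1))
E
python3 - <<'E'
from seg import *
segs("w4",[("base+y",(90,243),(420,240),.038),("base-y",(98,462),(416,458),.038),("floor",(190,243),(318,243),.038),("jaw out top",(116,271),(394,268),.068),("foot",(195,321),(328,321),.075)])
E
```

```text
base+y [0.5767 0.0108 0.038 ] [0.6488 0.0075 0.038 ] mid [0.6128 0.0092 0.038 ] len 72.1 ang -2.6
base-y [ 0.5738 -0.0401  0.038 ] [ 0.647 -0.043  0.038] mid [ 0.6104 -0.0415  0.038 ] len 73.2 ang -2.3
floor [0.5987 0.0095 0.038 ] [0.6264 0.008  0.038 ] mid [0.6126 0.0087 0.038 ] len 27.8 ang -3.1
jaw out top [0.5863 0.0098 0.068 ] [0.6395 0.0075 0.068 ] mid [0.6129 0.0087 0.068 ] len 53.3 ang -2.5
foot [0.6013 0.0008 0.075 ] [ 6.261e-01 -5.000e-04  7.500e-02] mid [6.137e-01 1.000e-04 7.500e-02] len 24.8 ang -3.1
```

Emit:
play_rows(series="0 -0.1 0 0 0 0; 0 -0.1 0.5 0 0 0; 0 -0.1 1.0 0 0 0; 0 -0.1 1.4 0 0 0; 0 -0.1 1.8 0 0 0")

```text
time: 6.35
ee_pos: [0.6122, -0.0176, 0.0953]
ee_rot: [[0.054, 0.999, -0.0], [0.999, -0.054, -0.0], [-0.0, -0.0, -1.0]]
ft_force: [1.0, 0.3, 0.3]
gripper_width: 0.132
```

```bash
python3 -c "
from h import *
plan([.6122,-.0162,.0777],-2.7)"
```

```text
t 6.35 at [ 0.6122 -0.0176  0.0953] yaz -3.1 shift cm [ 0.14 -0.    1.76] rot [-0.     0.    -0.007] w 0.132 F [1.02 0.31 0.33]
```

Emit:
play_rows(series="0 0 0.5 0 0 0; 0 0 1.0 0 0 0; 0 0 1.5 0 0 0; 0 0 1.75 0 0 0; 0 0 1.75 0 0 0")

```text
time: 6.98
ee_pos: [0.6122, -0.0176, 0.0781]
ee_rot: [[0.054, 0.999, -0.0], [0.999, -0.054, -0.0], [-0.0, -0.0, -1.0]]
ft_force: [-0.4, 0.5, -0.7]
gripper_width: 0.135
```

```bash
python3 look.py w5
```

```text
t 6.97 at [ 0.6122 -0.0176  0.0781] yaz -3.1 shift cm [0.14 0.04 0.14] rot [-0.     0.    -0.007] w 0.135 F [-0.37  0.53 -0.74]
```

View pics/w5c.png

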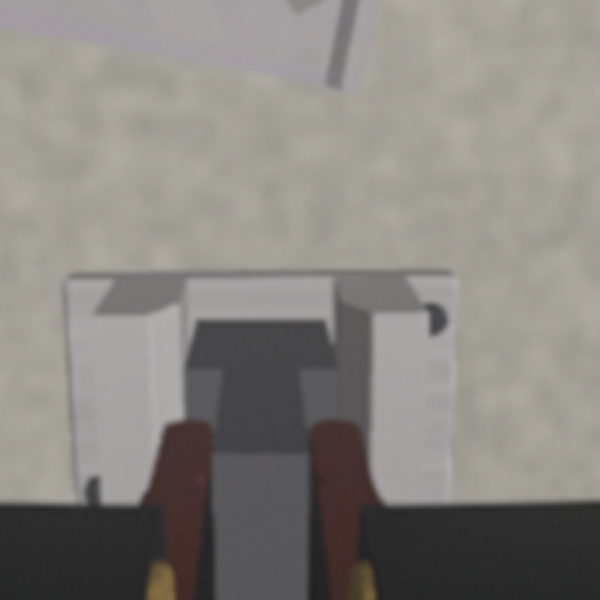

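A slid to the floor of the slot: the foot is about 29 mm below the mouth, vertical force is under 1 N, and it hasn't slipped in the grip. A passes, so it goes in the tray. I'll locate the tray and tub now.

Run:
```python
from h import *
t=np.load("top0.npz"); cal=(*t["cal"],t["E"]); im=t["im"]; g=im.mean(2)
for n,(u0,u1,v0,v1),z in [("tray",(120,205,220,300),.035),("tub",(395,480,225,305),.038)]:
    m=np.zeros(g.shape,np.uint8); m[v0:v1,u0:u1]=(g[v0:v1,u0:u1]<60)
    cs,_=cv2.findContours(m,cv2.RETR_EXTERNAL,cv2.CHAIN_APPROX_NONE); c=max(cs,key=cv2.contourArea)[:,0]
    W=np.array([onz("top",u,v,z,cal)[:2] for u,v in c],np.float32)*1000
    print(n,cv2.minAreaRect(W),cv2.minEnclosingCircle(W))
plan([.6122,-.0176,.14],-3)
```

```text
tray ((516.5546875, 304.0511169433594), (151.33958435058594, 145.56094360351562), 4.983962059020996) ((510.9798583984375, 303.9425964355469), 98.401611328125)
tub ((508.92193603515625, -315.816650390625), (146.12939453125, 146.45860290527344), 1.0798174142837524) ((508.0462646484375, -316.06640625), 74.39186096191406)
t 7.03 at [ 0.6123 -0.0176  0.0782] yaz -3.1 shift cm [ 0.   -0.01 -6.18] rot [-0.     0.    -0.002] w 0.139 F [-0.66 -0.46 -1.02]
```

Emit:
play_rows(series="0 0 -4 0 0 0; 0 0 -7 0 0 0; 3 -1 -8 0 0 0; 8 -3 -8 0 0 0; 13 -5 -8 0 0 0")

```text
time: 7.65
ee_pos: [0.5692, 0.116, 0.1589]
ee_rot: [[0.055, 0.998, 0.001], [0.998, -0.055, 0.001], [0.001, 0.001, -1.0]]
ft_force: [-0.1, 1.0, -0.7]
gripper_width: 0.135
```

Emit:
play_rows(series="5 -2 0 0 0 0; 10 -4 0 0 0 0; 15 -6 0 0 0 0; 19 -7 0 0 0 0; 21.5 -7 0 0 0 0")

```text
time: 8.28
ee_pos: [0.5101, 0.336, 0.1584]
ee_rot: [[0.051, 0.999, -0.0], [0.999, -0.051, 0.001], [0.001, -0.0, -1.0]]
ft_force: [0.2, 0.6, 0.2]
gripper_width: 0.135
```

Emit:
play_rows(series="0 0 0 0 0 0; 0 0 0 0 0 0; 0 0 0 0 0 0")

```text
time: 8.65
ee_pos: [0.5119, 0.3311, 0.1583]
ee_rot: [[0.057, 0.998, 0.0], [0.998, -0.057, -0.001], [-0.001, 0.0, -1.0]]
ft_force: [0.1, -0.8, -1.1]
gripper_width: 0.133
```

Run:
```python
from h import *
plan([.511,.335,.0437],-3)
c=K("wrist"); im,d=optics.get_image("wrist"); cv2.imwrite("pics/w6.png",im); np.savez("w6.npz",im=im,d=d,cal=np.array(c[:3]),E=c[3])
```

```text
t 8.65 at [0.5119 0.3311 0.1583] yaz -3.3 shift cm [ 0.39 -0.12 11.46] rot [ 0.     0.001 -0.005] w 0.133 F [ 0.13 -0.77 -1.09]
```

View pics/w6.png

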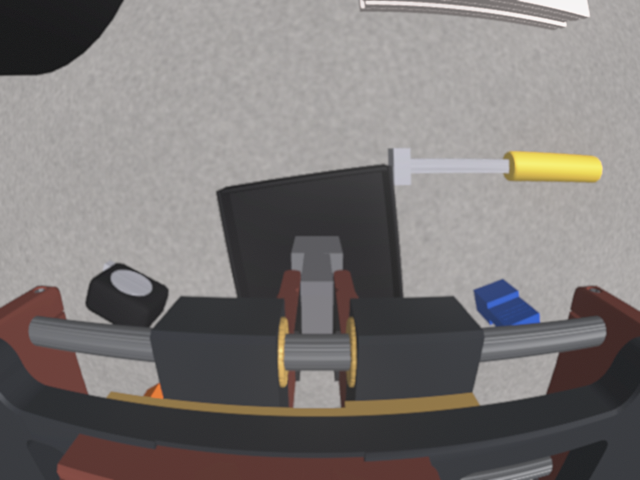

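Run:
```python
from h import *
t=np.load("w6.npz"); cal=(*t["cal"],t["E"])
p,q=[onz("wrist",*a,.035,cal) for a in [(219,190),(389,165)]]; e=(q-p)[:2]; L=np.linalg.norm(e); n=np.array([e[1],-e[0]])/L
print(p,q,L,np.degrees(np.arctan2(e[1],e[0])),"centre",((p+q)/2)[:2]+n*.07)
```

```text
[0.4360247  0.37129077 0.035     ] [0.57036271 0.38280715 0.035     ] 0.13483073615468172 4.899806431821801 centre [0.50917265 0.30730477]
```

The tray is at (0.509, 0.307), and A is inside its walls. Lowering now.

Emit:
play_rows(series="0.2 0 4 0 0 0; 0.2 0 8 0 0 0; 0.2 0 10.5 0 0 0; 0.2 0 11.4 0 0 0; 0.2 0 11.4 0 0 0")

```text
time: 9.32
ee_pos: [0.5117, 0.3349, 0.0445]
ee_rot: [[0.055, 0.998, 0.0], [0.998, -0.055, -0.0], [-0.0, 0.0, -1.0]]
ft_force: [0.1, -0.1, -0.5]
gripper_width: 0.137
```

Emit:
play_rows(series="0 0 0 0 0 0; 0 0 0 0 0 0; 0 0 0 0 0 0", jaw=100)

```text
time: 9.7
ee_pos: [0.5114, 0.3356, 0.0448]
ee_rot: [[0.054, 0.999, 0.001], [0.999, -0.054, 0.001], [0.001, 0.001, -1.0]]
ft_force: [-0.2, -0.1, -0.2]
gripper_width: 0.434
```

Emit:
play_rows(series="0 0 -1 0 0 0; 0 0 -4 0 0 0; 0 0 -8 0 0 0; 0 0 -11 0 0 0; 0 0 -11 0 0 0")

```text
time: 10.32
ee_pos: [0.5128, 0.3363, 0.1575]
ee_rot: [[0.054, 0.999, 0.004], [0.999, -0.054, 0.004], [0.004, 0.004, -1.0]]
ft_force: [0.2, 0.3, -0.3]
gripper_width: 0.607
```

Run:
```python
from h import *
plan([.4743,-.08,.16],-8.4)
c=K("wrist"); im,d=optics.get_image("wrist"); cv2.imwrite("pics/w7.png",im); np.savez("w7.npz",im=im,d=d,cal=np.array(c[:3]),E=c[3])
```

```text
t 10.32 at [0.5128 0.3363 0.1575] yaz -3.1 shift cm [-41.78  -1.58  -0.43] rot [ 0.004 -0.004  0.092] w 0.607 F [ 0.21  0.28 -0.31]
```

View pics/w7.png

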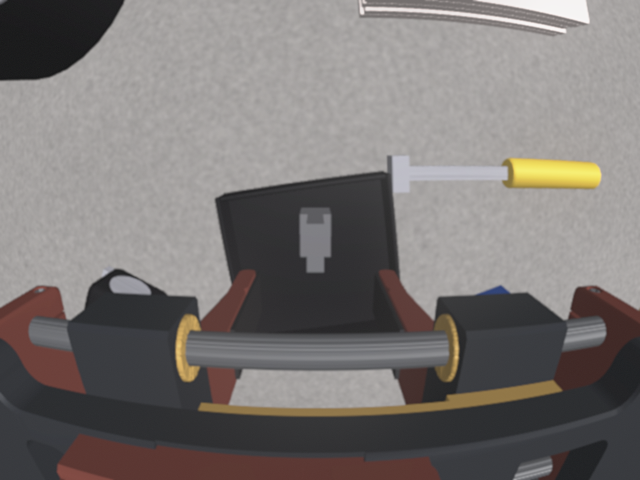

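A is standing upright in the tray at (316,240). On to B.

Emit:
play_rows(series="-6 0 -2 0 0 0; -12 0 -4 0 0 0; -18 -1 -5 0 0 0; -24 -1 -5 0 0 0; -29 -1.5 -5 0 0 0.09", jaw=0)

```text
time: 11.0
ee_pos: [0.4795, 0.044, 0.2036]
ee_rot: [[0.147, 0.989, -0.001], [0.989, -0.147, -0.0], [-0.0, -0.001, -1.0]]
ft_force: [1.1, -0.2, 0.3]
gripper_width: 1.001
```

Emit:
play_rows(series="-4 0 0 0 0 0; -5 0 0 0 0 0; -5 0 0 0 0 0; -5 0 0 0 0 0")

```text
time: 11.5
ee_pos: [0.4735, -0.0013, 0.2039]
ee_rot: [[0.141, 0.99, -0.001], [0.99, -0.141, 0.0], [-0.0, -0.001, -1.0]]
ft_force: [-0.2, 1.3, 0.6]
gripper_width: 1.004
```

Run:
```python
from h import *
plan([.4743,-.08,.13],-8.4)
c=K("wrist"); im,d=optics.get_image("wrist"); cv2.imwrite("pics/w8.png",im); np.savez("w8.npz",im=im,d=d,cal=np.array(c[:3]),E=c[3])
u,v=map(int,proj("wrist",[.4743,-.08,.09],c)); print(u,v)
cr=im[v-60:v+60,u-60:u+60]; cv2.imwrite("pics/w8c.png",cv2.resize(cr,None,fx=5,fy=5,interpolation=cv2.INTER_CUBIC))
```

```text
t 11.5 at [ 0.4735 -0.0013  0.2039] yaz -8.1 shift cm [-7.78  1.2   7.39] rot [-0.001  0.     0.005] w 1.004 F [-0.18  1.31  0.62]
332 327
```

View pics/w8.png

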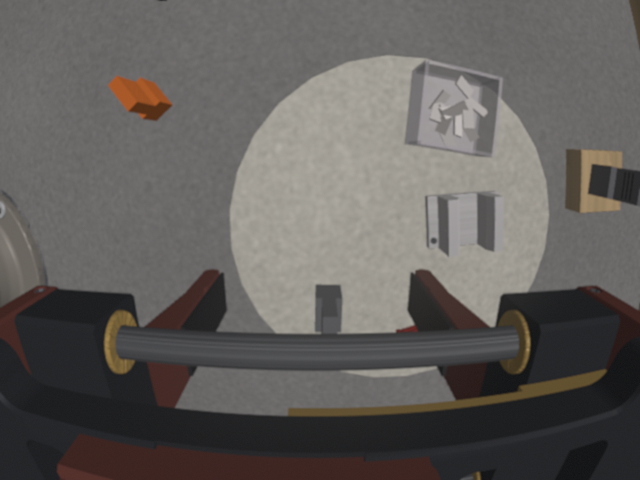

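View pics/w8c.png

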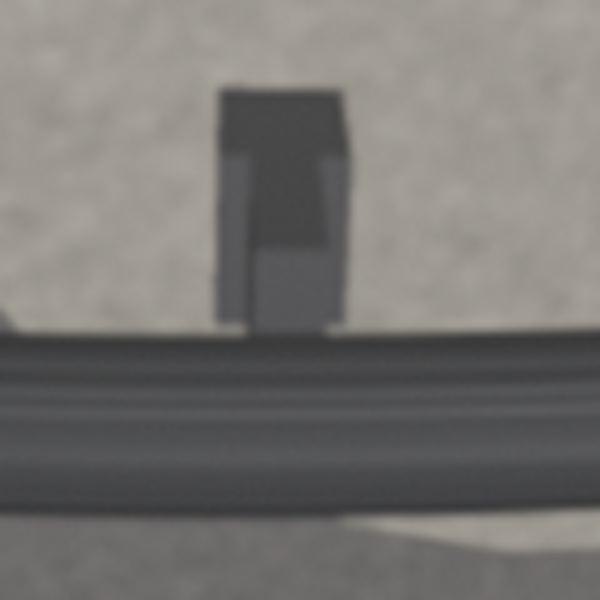

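Run:
```python
from h import *
t=np.load("w8.npz"); cal=(*t["cal"],t["E"])
for n,a,b,z in [("foot front",(220,90),(342,90),.03),("block top front",(218,155),(348,155),.064),("block top back",(217,325),(343,325),.064),("tab top front",(255,247),(328,247),.102)]:
    p,q=[onz("wrist",272+x/5,267+y/5,z,cal) for x,y in (a,b)]; e=q-p
    print(n,p.round(4),q.round(4),((p+q)/2).round(4),round(np.linalg.norm(e)*1e3,1),round(np.degrees(np.arctan2(e[1],e[0])),1))
```

```text
foot front [ 0.4631 -0.063   0.03  ] [ 0.4865 -0.0664  0.03  ] [ 0.4748 -0.0647  0.03  ] 23.7 -8.3
block top front [ 0.4629 -0.0623  0.064 ] [ 0.4856 -0.0656  0.064 ] [ 0.4743 -0.064   0.064 ] 23.0 -8.3
block top back [ 0.4579 -0.0961  0.064 ] [ 0.4807 -0.0995  0.064 ] [ 0.4693 -0.0978  0.064 ] 23.1 -8.5
tab top front [ 0.4688 -0.0629  0.102 ] [ 0.4802 -0.0646  0.102 ] [ 0.4745 -0.0638  0.102 ] 11.5 -8.4
```

```bash
python3 -c "
from h import *
plan([.472,-.081,.069],-8.4)"
```

```text
t 11.55 at [ 0.4735 -0.0013  0.204 ] yaz -8.1 shift cm [-7.91  0.98 13.5 ] rot [-0.     0.     0.005] w 1.002 F [-0.28  0.73  0.4 ]
```

Emit:
play_rows(series="-5 0.6 3 0 0 0; -7.9 1 6 0 0 0.005; -7.9 1 7.5 0 0 0.005; -7.9 1 7.5 0 0 0.005")

```text
time: 12.05
ee_pos: [0.4716, -0.0811, 0.1283]
ee_rot: [[0.147, 0.989, -0.002], [0.989, -0.147, 0.0], [-0.0, -0.002, -1.0]]
ft_force: [0.0, 0.2, 0.7]
gripper_width: 0.998
```

Run:
```python
from h import *
plan([.472,-.081,.069],-8.4)
c=K("wrist"); im,d=optics.get_image("wrist"); cv2.imwrite("pics/w9.png",im)
```

```text
t 12.05 at [ 0.4716 -0.0811  0.1283] yaz -8.4 shift cm [0.02 0.06 5.93] rot [-0.002  0.    -0.001] w 0.998 F [0.01 0.24 0.75]
```

View pics/w9.png

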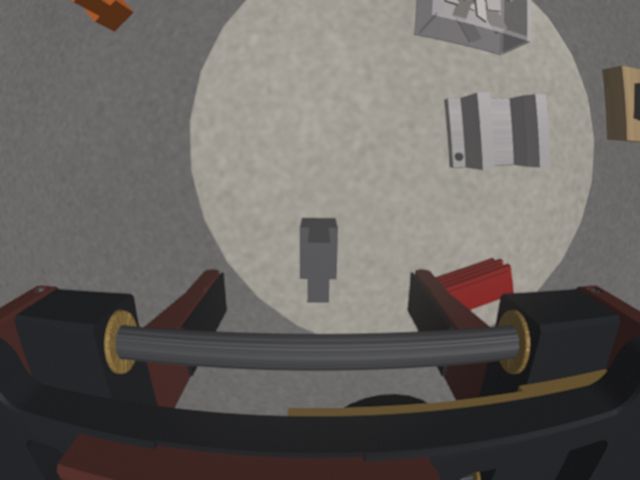

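B is centred and square at (318,260), and the right finger clears the wedges at (475,285). Descend and grip.

Emit:
play_rows(series="0 0 3 0 0 0; 0 0 5.5 0 0 0; 0 0 5.9 0 0 0; 0 0 5.9 0 0 0")

```text
time: 12.6
ee_pos: [0.4728, -0.0819, 0.0711]
ee_rot: [[0.147, 0.989, 0.001], [0.989, -0.147, 0.0], [0.001, 0.001, -1.0]]
ft_force: [-0.3, -0.3, -0.6]
gripper_width: 0.996
```

Emit:
play_rows(series="0 0 0 0 0 0; 0 0 0 0 0 0; 0 0 0 0 0 0; 0 0 0 0 0 0; 0 0 0 0 0 0", jaw=255, newtons=35)

```text
time: 13.22
ee_pos: [0.4719, -0.0825, 0.0703]
ee_rot: [[0.149, 0.989, -0.0], [0.989, -0.149, 0.0], [0.0, -0.0, -1.0]]
ft_force: [-0.3, 0.8, -0.2]
gripper_width: 0.468
```

Emit:
play_rows(series="0 0 0 0 0 0; 0 0 0 0 0 0; 0 0 0 0 0 0; 0 0 0 0 0 0")

```text
time: 13.72
ee_pos: [0.4719, -0.0825, 0.0702]
ee_rot: [[0.149, 0.989, -0.0], [0.989, -0.149, 0.0], [-0.0, -0.0, -1.0]]
ft_force: [1.7, 1.1, -0.4]
gripper_width: 0.136
```

```bash
python3 -c "
from h import *
plan([.612,-.0165,.14],-2.9)"
```

```text
t 13.72 at [ 0.4719 -0.0825  0.0702] yaz -8.5 shift cm [ 8.61 12.88 -6.98] rot [-0.     0.    -0.098] w 0.136 F [ 1.72  1.13 -0.44]
```

Emit:
play_rows(series="0 0 -4 0 0 0; 0 0 -7 0 0 -0.03; 3 4 -7 0 0 -0.06; 6 9 -7 0 0 -0.098; 8.6 12.9 -7 0 0 -0.098")

```text
time: 14.35
ee_pos: [0.6142, -0.0153, 0.1403]
ee_rot: [[0.05, 0.999, 0.001], [0.999, -0.05, 0.0], [0.0, 0.001, -1.0]]
ft_force: [0.3, 0.2, -0.1]
gripper_width: 0.134
```

Emit:
play_rows(series="0 0 2 0 0 0; 0 0 2 0 0 0; 0 0 2 0 0 0; 0 0 2 0 0 0")

```text
time: 14.85
ee_pos: [0.6118, -0.0174, 0.1209]
ee_rot: [[0.052, 0.999, 0.001], [0.999, -0.052, 0.0], [0.0, 0.001, -1.0]]
ft_force: [0.7, 0.1, -0.2]
gripper_width: 0.137
```

```bash
python3 look.py w10
```

```text
t 14.85 at [ 0.6118 -0.0174  0.1209] yaz -3.0 shift cm [0.12 0.07 4.42] rot [ 0.001 -0.    -0.005] w 0.137 F [ 0.69  0.15 -0.2 ]
```

View pics/w10c.png

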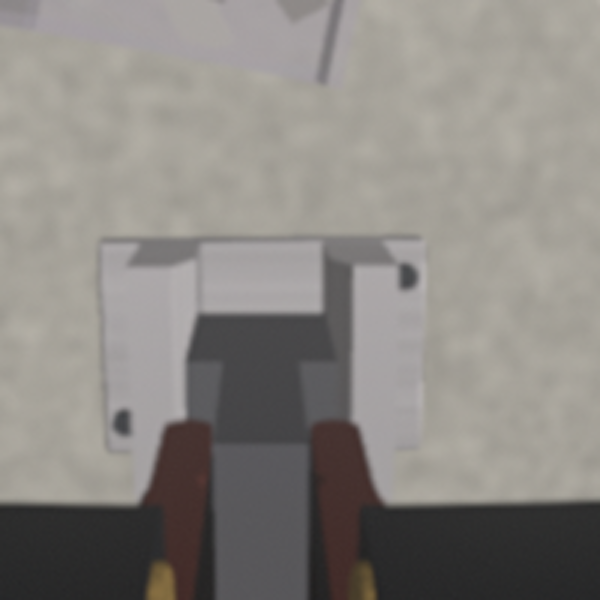

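This is the same pose at which A went in, within 0.5 mm. Now I'll push down gently.

Emit:
play_rows(series="0 0 0.8 0 0 0; 0 0 1.3 0 0 0; 0 0 1.7 0 0 0; 0 0 2.1 0 0 0; 0 0 2.4 0 0 0")

```text
time: 15.52
ee_pos: [0.6122, -0.0166, 0.0959]
ee_rot: [[0.051, 0.999, -0.0], [0.999, -0.051, -0.0], [-0.0, -0.0, -1.0]]
ft_force: [-0.4, -0.3, 0.2]
gripper_width: 0.136
```

```bash
python3 look.py w11
```

```text
t 15.53 at [ 0.6122 -0.0166  0.0959] yaz -2.9 shift cm [0.04 0.04 1.92] rot [-0.     0.    -0.004] w 0.136 F [-0.36 -0.26  0.21]
```

View pics/w11c.png

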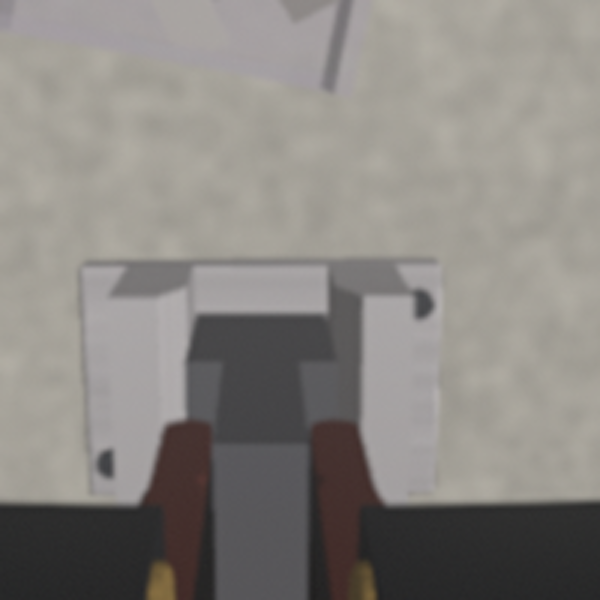

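B's foot is at 0.056, 12 mm below the mouth, with no force and no slip, so it is past the bevels. Continuing down.

Emit:
play_rows(series="0 0 0.5 0 0 0; 0 0 1.0 0 0 0; 0 0 1.4 0 0 0; 0 0 1.7 0 0 0; 0 0 1.7 0 0 0")

```text
time: 16.2
ee_pos: [0.6121, -0.0166, 0.079]
ee_rot: [[0.051, 0.999, -0.0], [0.999, -0.051, -0.0], [-0.0, -0.0, -1.0]]
ft_force: [0.2, 0.1, 0.1]
gripper_width: 0.134
```

```bash
python3 look.py w12
```

```text
t 16.2 at [ 0.6121 -0.0166  0.079 ] yaz -2.9 shift cm [0.04 0.05 0.23] rot [-0.     0.    -0.004] w 0.134 F [0.21 0.08 0.06]
```

View pics/w12c.png

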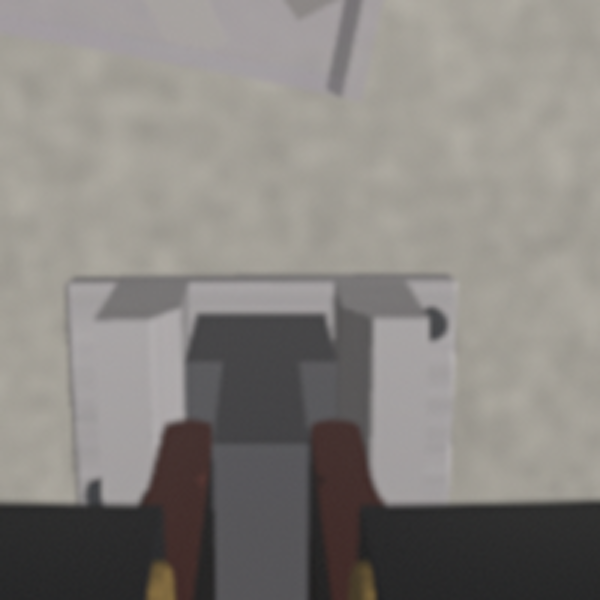

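B also slid right down, its foot about 29 mm below the mouth with no force or slip. It goes in the tray at y ≈ 0.275, beside A.

Emit:
play_rows(series="0 0 -4 0 0 0; 0 0 -7 0 0 0; 3 -1 -8 0 0 0; 8 -3 -8 0 0 0; 13 -5 -8 0 0 0")

```text
time: 16.88
ee_pos: [0.5687, 0.1169, 0.1598]
ee_rot: [[0.052, 0.999, 0.001], [0.999, -0.052, 0.001], [0.001, 0.001, -1.0]]
ft_force: [0.5, 1.1, -0.6]
gripper_width: 0.133
```

Emit:
play_rows(series="5 -2 0 0 0 0; 10 -4 0 0 0 0; 14 -6 0 0 0 0; 15.5 -6.7 0 0 0 0; 15.5 -6.7 0 0 0 0")

```text
time: 17.5
ee_pos: [0.5099, 0.2743, 0.1593]
ee_rot: [[0.05, 0.999, 0.0], [0.999, -0.05, -0.0], [-0.0, 0.0, -1.0]]
ft_force: [0.2, -0.4, -0.2]
gripper_width: 0.133
```

Emit:
play_rows(series="0 0 0 0 0 0; 0 0 0 0 0 0")

```text
time: 17.75
ee_pos: [0.5109, 0.2719, 0.1594]
ee_rot: [[0.054, 0.999, 0.0], [0.999, -0.054, -0.0], [-0.0, 0.0, -1.0]]
ft_force: [-0.3, -0.9, 0.1]
gripper_width: 0.134
```

Run:
```python
from h import *
plan([.511,.275,.0455],-3)
c=K("wrist"); im,d=optics.get_image("wrist"); cv2.imwrite("pics/w13.png",im)
```

```text
t 17.75 at [0.5109 0.2719 0.1594] yaz -3.1 shift cm [ 3.100e-01 -1.000e-02  1.139e+01] rot [ 0.     0.    -0.002] w 0.134 F [-0.32 -0.94  0.09]
```

View pics/w13.png

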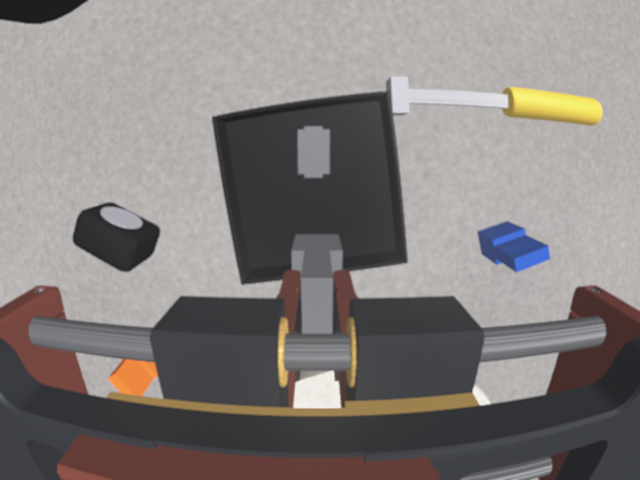

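Emit:
play_rows(series="0.4 0 4 0 0 0; 0.4 0 8 0 0 0; 0.4 0 10.5 0 0 0; 0.4 0 11.4 0 0 0; 0.4 0 11.4 0 0 0")

```text
time: 18.42
ee_pos: [0.5108, 0.2774, 0.0455]
ee_rot: [[0.052, 0.999, 0.0], [0.999, -0.052, -0.0], [-0.0, 0.0, -1.0]]
ft_force: [0.8, -0.1, -0.3]
gripper_width: 0.132
```

Emit:
play_rows(series="0 0 0 0 0 0; 0 0 0 0 0 0; 0 0 0 0 0 0", jaw=100)

```text
time: 18.8
ee_pos: [0.5104, 0.2782, 0.0457]
ee_rot: [[0.051, 0.999, 0.001], [0.999, -0.051, 0.001], [0.001, 0.001, -1.0]]
ft_force: [-0.3, -0.1, 0.1]
gripper_width: 0.441
```

Emit:
play_rows(series="0 0 -1 0 0 0; 0 0 -4 0 0 0; 0 0 -8 0 0 0; 0 0 -12 0 0 0; -10 -3 -16 0 0 0")

```text
time: 19.42
ee_pos: [0.4923, 0.2267, 0.1905]
ee_rot: [[0.045, 0.999, 0.005], [0.999, -0.045, 0.003], [0.003, 0.005, -1.0]]
ft_force: [0.7, -1.0, -0.0]
gripper_width: 0.611
```

Emit:
play_rows(series="-6 0 0 0 0 0; -6 0 0 0 0 0; -6 0 0 0 0 0")

```text
time: 19.8
ee_pos: [0.4876, 0.1635, 0.1882]
ee_rot: [[0.051, 0.999, 0.001], [0.999, -0.051, 0.001], [0.001, 0.001, -1.0]]
ft_force: [-0.7, 0.9, -0.1]
gripper_width: 0.608
```

Run:
```python
from h import *
plan([.511,.275,.0455],-3)
for n in ("wrist","side","top"):
    im,d=optics.get_image(n); cv2.imwrite(f"pics/{n}14.png",im)
```

```text
t 19.8 at [0.4876 0.1635 0.1882] yaz -2.9 shift cm [11.23  1.75 14.28] rot [ 0.001 -0.001  0.001] w 0.608 F [-0.72  0.91 -0.08]
```

View pics/wrist14.png

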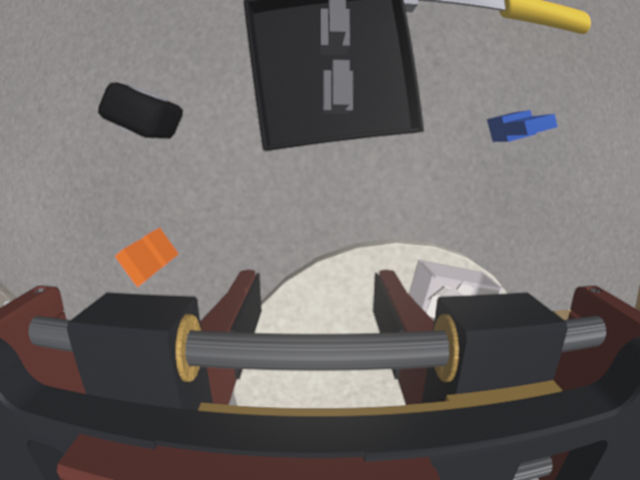

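View pics/side14.png

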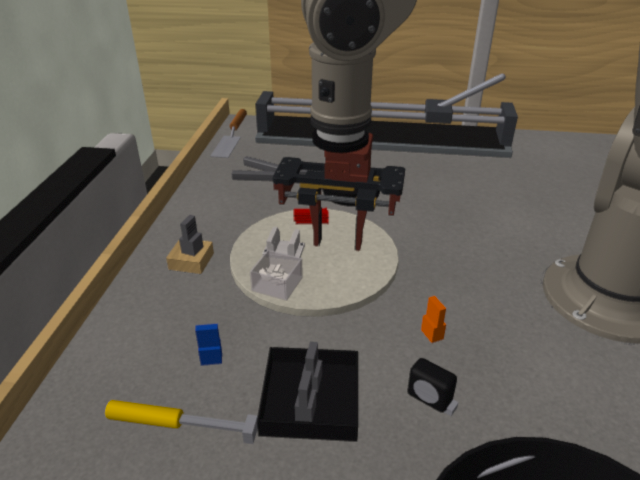

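View pics/top14.png

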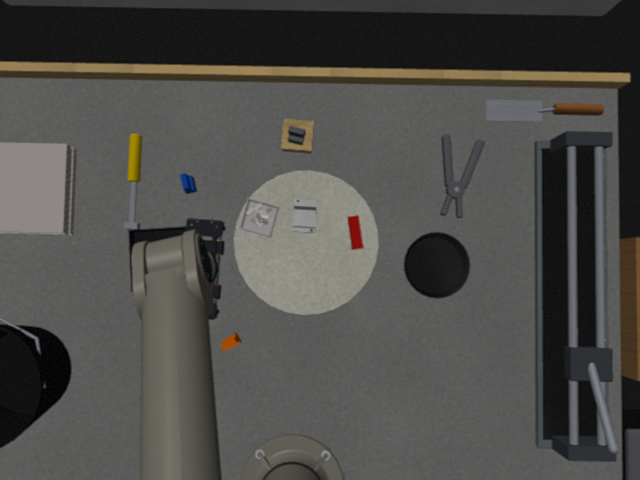

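The wrist view shows both spacers standing in the tray at (335,22) and (338,85), and the side view agrees at (310,380). The third spacer is still on its offcut at (190,235), and nothing else has moved. The gripper is empty and clear, so I'm handing in.

```bash
python3 -c "
from h import *
print(r.observe()['ft_force']); print(r.close_job())"
```

```text
[-0.11275067 -0.1083551  -1.10338625]
the job is handed in; nothing more can be done
None
```

Both turntable spacers passed the slot gauge and are standing in the square tray. I tried and placed the first before picking up the second. Each slid down until its foot was about 29 mm below the mouth, with under 1 N of vertical force and no slip in the grip. Neither jammed, so the tub stayed empty.

The last wrist and side pictures show both spacers upright inside the tray, the third still on its offcut, and everything else where it was. The gripper was empty and clear at hand-in, about 20 s into the 64 s. The images also showed both blocks about 24 mm thick, which fits with both passing. No check failed or disagreed; the gauge and spacer positions matched between views to about 2–3 mm.

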